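# Charge the beaker with steel grinding balls through the funnel

### The job

One of the two orange scoops holds three dark steel grinding balls, the other holds white ceramic ones. Pick up the scoop with the dark steel balls, tip all three of them into the green funnel so that they drop into the small beaker under it, then set the empty scoop back down upright on the worktop and let go.

Things in the scene. Friction and masses are not known exactly. Their poses are not given: they have to be found in the camera images.
- scoop_steel: Orange scoop with the dark balls, 122x60 mm, 0.14 kg. Origin: underside; x from lip to handle, lip facing robot. Pan 54 mm wide inside, 26 mm walls; floor 3 mm thick, x -38 to 12 mm; open front ramp rises 22 deg to the lip at x -65, z 13 mm: balls roll out when lip is tipped down over 22 deg, all by 45. Handle: upright fin, 14 mm thick in y, x 15 to 57, up to z 68 mm; grip across y at x 37, z 48.
- beaker_funnel: Clear 50 ml beaker (46 wide, 56 high) in a dark steel foot (88 mm wide), capped by a green funnel; one piece, fixed to the worktop. Origin: centre of its underside on the worktop, z up. Funnel mouth centred 113 mm above the origin, 116 mm wide inside; its cone narrows to a 34 mm hole at 57 mm that opens into the beaker.
- steel_ball_1: Dark grey steel grinding ball, 15 mm in diameter, 14 g; origin at its centre. Starts in the pan of the scoop.
- steel_ball_2: Second steel ball, the same.
- steel_ball_3: Third steel ball, the same.

How it is judged:
At the end, for the whole second after the job is handed in: All three steel balls lie in the beaker below the funnel (centres within 22 mm of its axis and less than 40 mm above the worktop), at rest; the scoop stands on the worktop, upright within 10 degrees and at rest (horizontal distance between each of steel_ball_1, steel_ball_2, steel_ball_3 and beaker_funnel below 0.022 m and height (world z) of each of steel_ball_1, steel_ball_2, steel_ball_3 below 0.04 m and linear speed of each of steel_ball_1, steel_ball_2, steel_ball_3 below 0.05 m/s and angle between scoop_steel's own z axis and vertical below 0.17 rad and height (world z) of scoop_steel between -0.005 and 0.01 m and linear speed of scoop_steel below 0.02 m/s); the robot touches nothing.
It also fails if it takes over 61 s, if anything falls off the work surface, if the arm or the gripper's body presses on something with over 40 N, if the wrist force passes 120 N, or if a joint passes its speed limit or range.

### The arm

A 6-joint arm with a two-finger parallel gripper is mounted at the origin on a cart in front of the work surface, level with it; the furniture and walls round the work are solid. World frame = base frame: x ahead of the robot, y to its left, z up, the work surface at z = 0. Lengths are in m, angles in rad, forces in N, time in s.
With the tool pointing down it reaches from about 0.275 to 0.725 m from the base axis. Payload 15.9 kg.
Tool frame: the origin (TCP) lies midway between the tips of the shut fingers; the grasp point (between the pads) lies 19 mm behind it; z points along the fingers, y is the line along which they close (so a half turn about z gives the same grasp; the last joint's range is limited). The gripper opens to 85 mm and grips with 20 to 120 N. Pads are 22 mm wide; open, the fingers measure 114 mm over their backs; the gripper's body (76 mm by 85 mm) begins 54 mm behind the grasp point. The pads swing forward as they close: fully open they stand 13 mm farther back than shut.
Start: joints at [-1.152, 0.213, -0.034, 1.323, 0, 1.571], TCP at [0.203, -0.457, 0.231] pointing down, gripper open.
Joint ranges: [-2.98, 2.98], [-0.74, 1.72], [-1.14, 1.35], [-2.1, 2.04], [-1.57, 1.44], [-3.14, 3.14]. Speed limits (rad/s): [1.89, 1.89, 2.39, 2.57, 3.14, 3.14].

### API

Orientations are given as a unit quaternion [x, y, z, w].
In Python, from rig import * gives the robot as it stands.
- The arm moves only by the tool drive_tool, never from a script. Its argument "commands" is a list of rows, each a list of 2 entries, a list of its own where there are three numbers: the shift along the tool's x, y, z in cm, then the turn about the tool's z in degrees. A call has 1 to 12 rows; each row is the pose to reach, as a shift and turn from the pose commanded when the call began, along the tool's axes at that moment; what a row does not reach only later rows make up. A row lasts 1/8 s, in which the tool goes at most 62.5 mm and 10.7 degrees, less where a joint would pass 70% of its speed; a pose out of reach is approached as far as the arm can. A call with a gripper value outside its range is refused whole. "jaw" is the opening, from 0 (shut) to 1 (fully open), set as the call begins (left out, the last holds). The fingers move at their own pace and stop on an object; "grip_force" is the grip in N (left out, the last holds). Time passes only in rows, so rows that repeat a pose let the fingers close. It gives the time, the measured TCP pose, the force, the opening and the grip force at its end, in the units of the state.
- get_state(): the state, without advancing time (a new reading comes with each control period).
- capture(name): name is "side" or "top" or "wrist"; returns the picture (384x512x3 uint8, red, green, blue); there is no depth.
- camera_params(name): a dict with "fovy" (degrees; the focal length in pixels is half the picture's height over the tangent of half this angle, whatever the lens; pixels are square), "cx", "cy" (the principal point, pixels), "R" (3x3) and "t" (3): a world point X has camera coordinates R X + t; the wrist camera has in their place "tool_from_camera" (4x4, takes a point from camera to tool coordinates, whose origin is the TCP and whose axes are the flange's). Camera axes: x right, y down, z forward; pixel columns grow to the right and rows downward; lengths in m; the calibration is good to about 2 mm. A picture is of the moment at which its call begins: read the wrist's pose just before it. camera_params takes no time and is no camera call.
- finish_job(): hands the job in; it is judged then, once.
The state is a dict: "time": time; "q": joint angles; "qd": joint speeds; "tau": joint torques, N m; "eef_pos": TCP position; "orientation": TCP orientation; "force": force on the tool from outside, world axes, zero at the start; "moment": the same for the moment, N m; "opening": finger opening in m; "finger_force": force on a finger pad.
Only numpy, scipy, OpenCV 4.12 (cv2) and the standard library are available. Lean on these libraries where they do the work, as an engineer would, in place of code of your own. Each camera call takes 0.05 s, during which the arm holds its last target. There are 200 camera calls.

## Working session

There is one attempt and no reset: what is moved stays moved. The work goes in short steps, Python scripts to look and compute and a tool call to move; the robot and the scene stay as the last step left them, time stands still between calls to the robot, and variables do not carry over. Pictures are saved under pics/ and viewed, at most 10 in all, crops included, and the job is handed in when it is done.

Besides the shell and the picture viewer there is one more tool, called after "Call:" by a JSON object that holds its "name" and its "arguments", one argument or row to a line. drive_tool: Moves the arm, as the interface text tells. Its arguments: {"type":"object","properties":{"commands":{"type":"array","items":{"type":"array"}},"jaw":{"type":"number"},"grip_force":{"type":"number"}},"required":["commands"]}

```bash
mkdir -p pics; cat > h.py <<'E'
from rig import *
import numpy as np, cv2
from scipy.spatial.transform import Rotation as Rn
def cam(n,p=None):
    c=camera_params(n); f=192/np.tan(np.radians(c["fovy"])/2)
    K=np.array([[f,0,c["cx"]],[0,f,c["cy"]],[0,0,1]])
    if "R" in c: R,t=np.array(c["R"]),np.array(c["t"])
    else:
        s=p or get_state(); T=np.eye(4); T[:3,:3]=Rn.from_quat(s["orientation"]).as_matrix(); T[:3,3]=s["eef_pos"]
        W=np.linalg.inv(T@np.array(c["tool_from_camera"])); R,t=W[:3,:3],W[:3,3]
    return K,R,t
def ray(n,u,v,p=None):
    K,R,t=cam(n,p); d=R.T@np.linalg.solve(K,[u,v,1]); return -R.T@t,d
def onz(n,u,v,z,p=None):
    o,d=ray(n,u,v,p); return o+d*(z-o[2])/d[2]
def proj(n,X,p=None):
    K,R,t=cam(n,p); c=K@(R@np.array(X)+t); return c[:2]/c[2]
def save(n,name):
    im=capture(n); cv2.imwrite(f"pics/{name}.png",im[:,:,::-1]); return im
E
python3 - <<'E'
from h import *
s=get_state(); print(s)
save("top","top0"); save("side","side0")
for n in("top","side"):
    K,R,t=cam(n); print(n,K[0,0],K[:2,2],-R.T@t,R.round(2).tolist())
print(camera_params("wrist")["tool_from_camera"], camera_params("top").keys())
E
```

```text
{'time': 0.0, 'q': array([-1.15198257e+00,  2.13361110e-01, -3.50569835e-02,  1.32350304e+00,
       -1.54306215e-05,  1.57082856e+00]), 'qd': array([ 0.00057819,  0.00159015,  0.00141088, -0.00035258, -0.00096029,
       -0.00054624]), 'tau': array([-1.50640167e-04, -6.86164212e+01,  4.87117875e+01,  1.74894556e-02,
       -3.26769907e-05, -1.58944721e-05]), 'eef_pos': array([ 0.203195  , -0.45647559,  0.23081453]), 'orientation': array([ 9.78157579e-01,  2.07863980e-01, -1.24468064e-04, -5.48512280e-04]), 'force': array([-0.28813665, -0.69306935,  0.25667195]), 'moment': array([-0.04541385, -0.0098498 ,  0.01854848]), 'finger_force': 0.0, 'opening': 0.08530797501431381}
top 431.2172310562505 [250.77342929 197.16370831] [0.33827617 0.03111935 1.09593218] [[-0.02, -1.0, 0.0], [-0.99, 0.02, -0.17], [0.17, -0.01, -0.99]]
side 369.305703193352 [256.39057011 191.62858308] [ 0.4025396  -0.59942076  0.62518708] [[0.99, -0.11, 0.01], [-0.06, -0.67, -0.74], [0.09, 0.73, -0.68]]
[[ 1.15339430e-03 -9.55188965e-01 -2.95994445e-01  7.66735046e-02]
 [ 9.99998188e-01  6.53423259e-04  1.78803871e-03 -4.38072774e-04]
 [-1.51450519e-03 -2.95995971e-01  9.55187988e-01 -1.42693890e-01]
 [ 0.00000000e+00  0.00000000e+00  0.00000000e+00  1.00000000e+00]] dict_keys(['fovy', 'cx', 'cy', 'R', 't'])
```

```bash
python3 -c "
import cv2,numpy as np
a=[cv2.imread(f'pics/{n}0.png') for n in('top','side')]
b=np.vstack(a); print(b.shape); cv2.imwrite('pics/both0.png',cv2.resize(b,None,fx=.78,fy=.78))"; ls
```

```text
(768, 512, 3)
h.py
pics
```

View pics/top0.png

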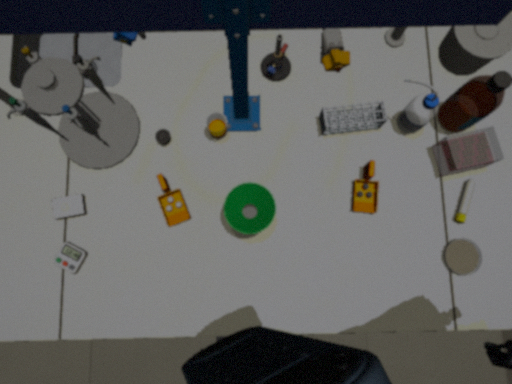

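View pics/side0.png

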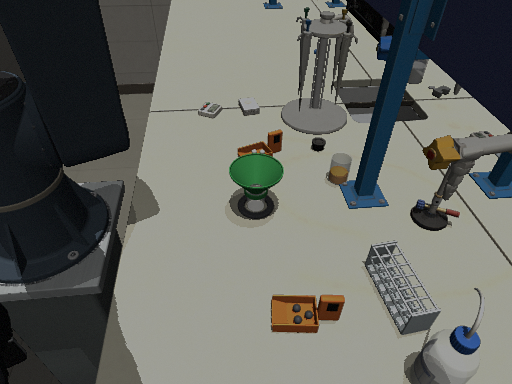

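```bash
python3 - <<'E'
from h import *
def blobs(im,lo,hi,amin):
    m=cv2.inRange(cv2.cvtColor(im,cv2.COLOR_RGB2HSV),lo,hi); n,l,s,c=cv2.connectedComponentsWithStats(m)
    return [((l==i).astype(np.uint8),s[i],c[i]) for i in range(1,n) if s[i,4]>amin]
for n in("top","side"):
    im=cv2.imread(f"pics/{n}0.png")[:,:,::-1]; im=np.ascontiguousarray(im)
    for m,s,c in blobs(im,(50,120,40),(80,255,255),150):
        print(n,"green",s,c)
        e=cv2.fitEllipse(max(cv2.findContours(m,0,1)[0],key=cv2.contourArea)); print(e, onz(n,*e[0],.113))
    for m,s,c in blobs(im,(5,150,60),(20,255,255),100):
        r=cv2.minAreaRect(max(cv2.findContours(m,0,1)[0],key=cv2.contourArea)); print(n,"orange",s,c,r)
        for z in (.013,.026,.068): print(z,[onz(n,*p,z)[:2].round(3).tolist() for p in cv2.boxPoints(r)])
im=cv2.imread("pics/top0.png")[150:225,335:400]; cv2.imwrite("pics/c1.png",cv2.resize(im,None,fx=8,fy=8,interpolation=2))
E
```

```text
top green [ 224  183   51   51 1805] [249.1601108  207.84819945]
((249.16888427734375, 208.16539001464844), (49.038307189941406, 49.85916519165039), 48.064964294433594) [0.48132551 0.02903102 0.113     ]
top orange [352 178  26  35 376] [366.11170213 199.22074468] ((365.23077392578125, 195.1538543701172), (23.566600799560547, 33.4893798828125), 7.125016689300537)
0.013 [[0.485, -0.23], [0.571, -0.246], [0.562, -0.306], [0.476, -0.289]]
0.026 [[0.483, -0.227], [0.568, -0.243], [0.559, -0.302], [0.474, -0.285]]
0.068 [[0.477, -0.217], [0.559, -0.232], [0.55, -0.289], [0.469, -0.273]]
top orange [159 190  31  36 366] [174.56557377 210.21857923] ((173.4383544921875, 206.33560180664062), (33.70785140991211, 23.057106018066406), 69.44395446777344)
0.013 [[0.536, 0.264], [0.556, 0.209], [0.474, 0.178], [0.455, 0.233]]
0.026 [[0.534, 0.261], [0.553, 0.207], [0.472, 0.177], [0.453, 0.23]]
0.068 [[0.526, 0.252], [0.545, 0.2], [0.467, 0.171], [0.449, 0.222]]
side green [ 229  153   54   36 1464] [255.83606557 170.45765027]
((255.8514862060547, 170.8467559814453), (34.54754638671875, 53.13063812
[... 368 characters left out ...]
.068 [[0.443, 0.168], [0.571, 0.26], [0.581, 0.17], [0.46, 0.09]]
side orange [432 136  28  33 470] [445.8        151.35531915] ((445.5, 152.0), (32.0, 27.0), 90.0)
0.013 [[1.034, 0.258], [1.115, 0.25], [1.036, 0.105], [0.964, 0.112]]
0.026 [[1.021, 0.239], [1.1, 0.232], [1.023, 0.09], [0.952, 0.097]]
0.068 [[0.977, 0.181], [1.051, 0.174], [0.979, 0.042], [0.913, 0.048]]
side orange [ 272  295   73   38 1862] [302.17883996 311.95166488] ((308.0, 313.5), (37.0, 72.0), 90.0)
0.013 [[0.483, -0.225], [0.619, -0.239], [0.598, -0.31], [0.473, -0.297]]
0.026 [[0.482, -0.233], [0.614, -0.247], [0.594, -0.316], [0.471, -0.303]]
0.068 [[0.476, -0.259], [0.599, -0.271], [0.58, -0.336], [0.467, -0.324]]
```

View pics/c1.png

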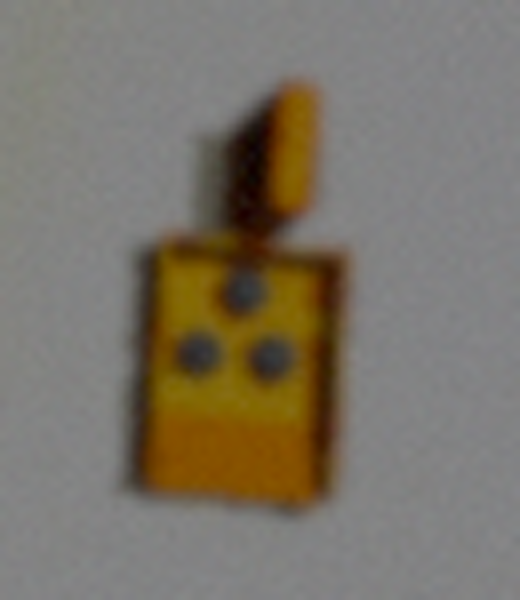

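```bash
cat >> h.py <<'E'
def togo(X,yaw=None):
    s=get_state(); R=Rn.from_quat(s["orientation"]).as_matrix()
    d=R.T@(np.array(X)-s["eef_pos"])*100; y=np.degrees(np.arctan2(R[1,0],R[0,0]))
    return d.round(2), "tool yaw %.1f turn %.1f"%(y,0 if yaw is None else y-yaw)
E
python3 - <<'E'
from h import *
a=onz("top",371.2,176.5,.068);b=onz("top",372.3,160.8,.068); print(a,b)
# pan: front edge corners at lip z~.013-.026, back
l=[onz("top",335+u/8,150+v/8,.026) for u,v in((140,490),(325,503),(160,238),(350,248))]; print(np.round(l,3))
ax=(l[2]+l[3]-l[0]-l[1]); print("yaw",np.degrees(np.arctan2(ax[1],ax[0])))
m=(a+b)/2; print(m,togo([m[0],m[1],.16],-5))
E
```

```text
[ 0.55936746 -0.27051659  0.068     ] [ 0.59870718 -0.27596881  0.068     ]
[[ 0.48  -0.23   0.026]
 [ 0.475 -0.287  0.026]
 [ 0.561 -0.241  0.026]
 [ 0.556 -0.301  0.026]]
yaw -8.835157400264182
[ 0.57903732 -0.2732427   0.068     ] (array([41.79, -1.45,  7.09]), 'tool yaw 24.0 turn 29.0')
```

Call:
{"name": "drive_tool", "arguments": {
  "commands": [
    [[5, 0, 0], 10],
    [[11, 0, 0], 20],
    [[17, -0.5, 0], 30],
    [[23, -1, 0], 32],
    [[29, -1.5, 0], 32],
    [[35, -1.5, 3], 32],
    [[40, -1.5, 5], 32],
    [[41.8, -1.5, 6], 32],
    [[41.8, -1.5, 6], 32],
    [[41.8, -1.5, 6], 32]
  ],
  "jaw": 1,
  "grip_force": 60
}}

```text
time: 1.35
eef_pos: [0.5783, -0.2739, 0.172]
orientation: [0.998, -0.07, 0.0, 0.0]
force: [-0.3, 0.1, 1.0]
opening: 0.0854
finger_force: 0.0
```

```bash
python3 - <<'E'
from h import *
s=get_state(); print(s["time"],s["eef_pos"],s["orientation"],s["q"].round(3)); save("wrist","w1")
E
```

```text
1.35 [ 0.57833852 -0.27388217  0.17201001] [ 9.97530556e-01 -7.02333829e-02  1.50600653e-04  1.98759662e-04] [-0.442  0.523  0.263  1.31  -0.     2.84 ]
```

View pics/w1.png

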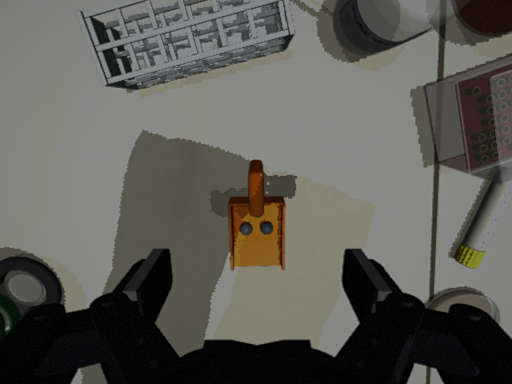

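```bash
python3 - <<'E'
from h import *
im=np.ascontiguousarray(cv2.imread("pics/w1.png")[:,:,::-1])
m=cv2.inRange(cv2.cvtColor(im,cv2.COLOR_RGB2HSV),(3,140,60),(22,255,255))
m[:140]=0;m[290:]=0;m[:,:200]=0;m[:,310:]=0
for v in range(155,275,6):
    c=np.where(m[v])[0]
    if len(c): 
        z=.068 if v<214 else .026
        print(v,c.min(),c.max(),onz("wrist",(c.min()+c.max())/2,v,z).round(4))
E
```

```text
173 249 262 [ 0.5994 -0.2754  0.068 ]
179 249 262 [ 0.5941 -0.2747  0.068 ]
185 249 262 [ 0.5888 -0.2739  0.068 ]
191 249 262 [ 0.5834 -0.2731  0.068 ]
197 249 262 [ 0.578  -0.2724  0.068 ]
203 234 284 [ 0.572  -0.2747  0.068 ]
209 228 284 [ 0.5668 -0.2712  0.068 ]
215 229 284 [ 0.5452 -0.2687  0.026 ]
221 229 284 [ 0.5385 -0.2677  0.026 ]
227 229 284 [ 0.5317 -0.2668  0.026 ]
233 229 284 [ 0.5248 -0.2658  0.026 ]
239 230 284 [ 0.5177 -0.2653  0.026 ]
245 230 283 [ 0.5107 -0.2638  0.026 ]
251 230 283 [ 0.5035 -0.2628  0.026 ]
257 231 283 [ 0.4962 -0.2623  0.026 ]
263 231 283 [ 0.4888 -0.2613  0.026 ]
269 232 283 [ 0.4813 -0.2608  0.026 ]
```

Call:
{"name": "drive_tool", "arguments": {
  "commands": [
    [[0, -0.1, 4], 0],
    [[0, -0.1, 8], 0],
    [[0, -0.1, 11], 0],
    [[0, -0.1, 13], 0],
    [[0, -0.1, 14], 0],
    [[0, -0.1, 14], 0],
    [[0, -0.1, 14], 0]
  ]
}}

```text
time: 2.28
eef_pos: [0.5797, -0.2726, 0.0325]
orientation: [0.998, -0.07, 0.001, 0.0]
force: [0.1, 0.2, 0.5]
opening: 0.0856
finger_force: 0.0
```

Call:
{"name": "drive_tool", "arguments": {
  "commands": [
    [[0, 0, 0], 0],
    [[0, 0, 0], 0],
    [[0, 0, 0], 0],
    [[0, 0, 0], 0],
    [[0, 0, 0], 0],
    [[0, 0, 0], 0],
    [[0, 0, 0], 0],
    [[0, 0, 0], 0]
  ],
  "jaw": 0,
  "grip_force": 60
}}

```text
time: 3.28
eef_pos: [0.5793, -0.2721, 0.0314]
orientation: [0.998, -0.07, 0.0, 0.0]
force: [-0.1, 0.4, 4.1]
opening: 0.0132
finger_force: 58.6
```

Call:
{"name": "drive_tool", "arguments": {
  "commands": [
    [[0, 0, -0.3], 0],
    [[0, 0, -1], 0],
    [[0, 0, -2], 0],
    [[0, 0, -3], 0],
    [[0, 0, -4], 0],
    [[0, 0, -4], 0]
  ]
}}

```text
time: 4.03
eef_pos: [0.5798, -0.2724, 0.0724]
orientation: [0.998, -0.07, 0.001, 0.0]
force: [1.2, -0.3, -2.8]
opening: 0.0135
finger_force: 58.3
```

```bash
python3 - <<'E'
from h import *
s=get_state(); print(s["time"],s["eef_pos"],s["force"],s["moment"]); save("wrist","w2")
E
```

```text
4.025 [ 0.57980158 -0.27239922  0.07239713] [ 1.2203492  -0.30387937 -2.7755315 ] [ 0.00243041 -0.03722667  0.02772039]
```

View pics/w2.png

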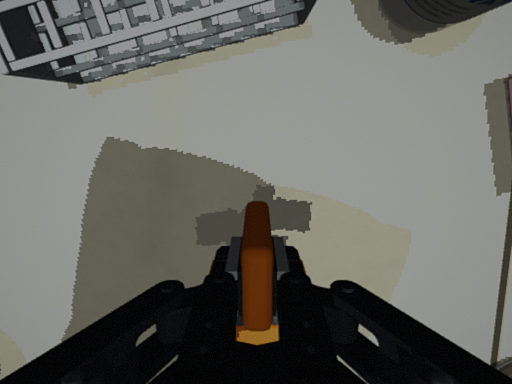

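Call:
{"name": "drive_tool", "arguments": {
  "commands": [
    [[0, 0, -1], 0],
    [[0, 0, -3.5], 0],
    [[0, 0, -6], 0],
    [[0, 0, -8.5], 0],
    [[0, 0, -11], 0],
    [[-0.3, -0.6, -12.5], -2],
    [[-1.0, -2.4, -13], -6],
    [[-1.9, -4.6, -13], -12],
    [[-2.9, -7, -13], -18],
    [[-3.9, -9.5, -13], -24],
    [[-4.9, -12, -13], -30],
    [[-5.9, -14.3, -13], -36]
  ]
}}

```text
time: 5.58
eef_pos: [0.54, -0.121, 0.2012]
orientation: [0.97, 0.244, -0.0, -0.0]
force: [-0.4, 0.2, -1.5]
opening: 0.0133
finger_force: 58.3
```

```bash
python3 - <<'E'
from h import *
s=get_state(); print(s["time"],s["eef_pos"],s["force"],togo([.48,.116,.2],90))
E
```

```text
5.575 [ 0.5400228  -0.12099995  0.20115372] [-0.38400246  0.20209521 -1.47645119] (array([  5.95, -23.71,   0.12]), 'tool yaw 28.3 turn -61.7')
```

Call:
{"name": "drive_tool", "arguments": {
  "commands": [
    [[0.5, -2, 0], -5],
    [[1, -4.2, 0], -11],
    [[1.6, -6.5, 0], -17],
    [[2.2, -8.8, 0], -23],
    [[2.8, -11.1, 0], -29],
    [[3.4, -13.4, 0], -35],
    [[4, -15.8, 0], -41],
    [[4.6, -18.2, 0], -47],
    [[5.1, -20.3, 0], -53],
    [[5.5, -22, 0], -58],
    [[5.8, -23.2, 0], -61],
    [[5.9, -23.6, 0], -62]
  ]
}}

```text
time: 7.08
eef_pos: [0.4817, 0.1143, 0.2013]
orientation: [0.707, 0.708, -0.0, -0.0]
force: [0.4, 0.6, -1.3]
opening: 0.0136
finger_force: 58.4
```

```bash
python3 - <<'E'
from h import *
s=get_state(); print(s["time"],s["eef_pos"],s["q"].round(2),s["force"],togo([.48,.116,.2],90)); save("side","s3"); save("top","t3")
a=cv2.imread("pics/s3.png")[60:260,160:360]; b=cv2.imread("pics/t3.png")[110:310,150:350]
cv2.imwrite("pics/c3.png",np.hstack([cv2.resize(i,(400,400),interpolation=2) for i in(a,b)]))
E
```

```text
7.075 [0.48171156 0.11432623 0.20126697] [ 0.23  0.21 -0.11  1.25  0.    1.8 ] [ 0.42520156  0.63843344 -1.31772632] (array([ 0.17, -0.17,  0.13]), 'tool yaw 90.1 turn 0.1')
```

View pics/c3.png

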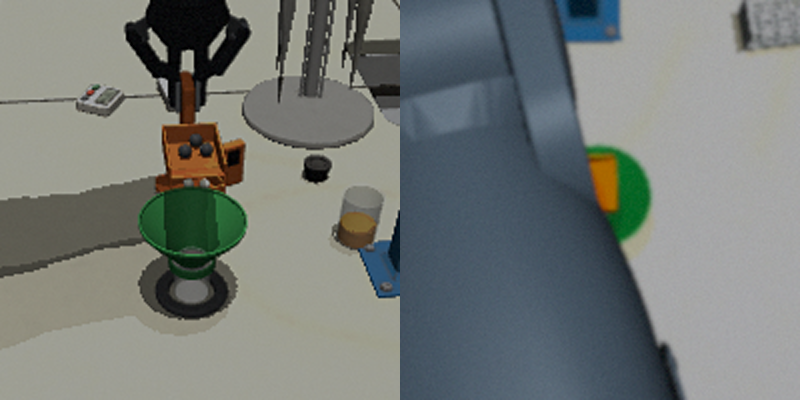

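Call:
{"name": "drive_tool", "arguments": {
  "commands": [
    [[0, 0, 0], 0],
    [[0, 0, 0], 0],
    [[0, 0, 0], 0],
    [[0, 0, 0], 0]
  ],
  "grip_force": 20
}}

```text
time: 7.68
eef_pos: [0.4821, 0.1137, 0.2013]
orientation: [0.707, 0.707, -0.0, 0.0]
force: [-0.1, -0.6, -2.0]
opening: 0.0131
finger_force: 58.4
```

```bash
cat >> h.py <<'E'
def masks(name):
    im=save("side",name); hsv=cv2.cvtColor(im,cv2.COLOR_RGB2HSV)[60:260,200:360]
    m=cv2.inRange(hsv,(3,140,60),(22,255,255)); n,l,s,c=cv2.connectedComponentsWithStats(m); print([(x[:5].tolist()) for x in s[1:] if x[4]>60])
    return im
E
python3 - <<'E'
from h import *
masks("s4")
im=cv2.imread("pics/s3.png"); hsv=cv2.cvtColor(im,cv2.COLOR_BGR2HSV)[60:260,200:360]
m=cv2.inRange(hsv,(3,140,60),(22,255,255)); n,l,s,c=cv2.connectedComponentsWithStats(m); print([(x[:5].tolist()) for x in s[1:] if x[4]>60])
E
```

```text
[[38, 36, 44, 60, 1017], [130, 106, 18, 11, 146]]
[[38, 36, 44, 60, 1012], [130, 106, 18, 12, 149]]
```

Call:
{"name": "drive_tool", "arguments": {
  "commands": [
    [[0, 0, 0], 0],
    [[0, 0, 0], 0],
    [[0, 0, 0], 0],
    [[0, 0, 0], 0]
  ],
  "jaw": 0,
  "grip_force": 20
}}

```text
time: 8.22
eef_pos: [0.482, 0.1138, 0.2013]
orientation: [0.707, 0.707, -0.0, -0.0]
force: [-0.4, -0.0, -2.0]
opening: 0.0136
finger_force: 58.4
```

```bash
python3 - <<'E'
from h import *
masks("s5"); s=get_state(); print(s["finger_force"],s["moment"])
E
```

```text
[[38, 36, 44, 60, 1011], [130, 106, 18, 12, 148]]
58.38868975639343 [ 0.03320725 -0.02197871  0.01572108]
```

Call:
{"name": "drive_tool", "arguments": {
  "commands": [
    [[0, 0, 0], 0],
    [[0, 0, 0], 0],
    [[0, 0, 0], 0]
  ],
  "jaw": 0.1,
  "grip_force": 20
}}

```text
time: 8.65
eef_pos: [0.4821, 0.1138, 0.2013]
orientation: [0.707, 0.707, 0.0, 0.0]
force: [-0.6, 0.1, -1.8]
opening: 0.0129
finger_force: 58.4
```

```bash
python3 - <<'E'
from h import *
masks("s6"); s=get_state(); print(s["finger_force"],s["moment"])
E
```

```text
[[38, 36, 44, 60, 1016], [130, 106, 18, 11, 146]]
58.38896334171295 [ 0.04303689 -0.06152037  0.01689803]
```

Call:
{"name": "drive_tool", "arguments": {
  "commands": [
    [[0, 0, 0], 0],
    [[0, 0, 0], 0]
  ],
  "jaw": 0.15,
  "grip_force": 20
}}

```text
time: 8.95
eef_pos: [0.482, 0.1138, 0.2013]
orientation: [0.707, 0.707, -0.0, -0.0]
force: [0.1, -0.3, -0.8]
opening: 0.0135
finger_force: 58.4
```

Call:
{"name": "drive_tool", "arguments": {
  "commands": [
    [[0, 0, 0], 0],
    [[0, 0, 0], 0]
  ],
  "jaw": 0.155
}}

```text
time: 9.2
eef_pos: [0.482, 0.1138, 0.2013]
orientation: [0.707, 0.707, -0.0, -0.0]
force: [0.5, 0.6, -0.6]
opening: 0.0136
finger_force: 48.9
```

Call:
{"name": "drive_tool", "arguments": {
  "commands": [
    [[0, 0, 0], 0],
    [[0, 0, 0], 0]
  ],
  "jaw": 0.156
}}

```text
time: 9.45
eef_pos: [0.482, 0.1138, 0.2013]
orientation: [0.707, 0.707, -0.0, -0.0]
force: [-0.6, -0.3, -2.5]
opening: 0.0135
finger_force: 43.5
```

Call:
{"name": "drive_tool", "arguments": {
  "commands": [
    [[0, 0, 0], 0],
    [[0, 0, 0], 0]
  ],
  "jaw": 0.157
}}

```text
time: 9.7
eef_pos: [0.482, 0.1138, 0.2013]
orientation: [0.707, 0.707, -0.0, -0.0]
force: [0.1, -0.7, -1.7]
opening: 0.0138
finger_force: 38.0
```

Call:
{"name": "drive_tool", "arguments": {
  "commands": [
    [[0, 0, 0], 0],
    [[0, 0, 0], 0]
  ],
  "jaw": 0.16
}}

```text
time: 9.95
eef_pos: [0.482, 0.1138, 0.2013]
orientation: [0.707, 0.707, -0.0, -0.0]
force: [-0.5, -0.5, -2.5]
opening: 0.0142
finger_force: 21.7
```

Call:
{"name": "drive_tool", "arguments": {
  "commands": [
    [[0, 0, 0], 0],
    [[0, 0, 0], 0]
  ],
  "jaw": 0.161
}}

```text
time: 10.2
eef_pos: [0.4821, 0.1138, 0.2013]
orientation: [0.707, 0.707, 0.0, 0.0]
force: [-0.5, 0.0, -1.2]
opening: 0.0139
finger_force: 16.1
```

```bash
python3 - <<'E'
from h import *
masks("s7")
E
```

```text
[[38, 36, 44, 60, 1026], [130, 106, 18, 12, 145]]
```

No slip yet; keep easing.

Call:
{"name": "drive_tool", "arguments": {
  "commands": [
    [[0, 0, 0], 0],
    [[0, 0, 0], 0]
  ],
  "jaw": 0.162
}}

```text
time: 10.5
eef_pos: [0.482, 0.1138, 0.2013]
orientation: [0.707, 0.707, 0.0, -0.0]
force: [0.3, 0.4, -2.2]
opening: 0.0139
finger_force: 10.5
```

```bash
python3 - <<'E'
from h import *
masks("s8")
E
```

```text
[[38, 36, 44, 60, 1027], [130, 106, 18, 12, 149]]
```

Call:
{"name": "drive_tool", "arguments": {
  "commands": [
    [[0, 0, 0], 0],
    [[0, 0, 0], 0]
  ],
  "jaw": 0.1625
}}

```text
time: 10.8
eef_pos: [0.482, 0.1138, 0.2013]
orientation: [0.707, 0.707, -0.0, 0.0]
force: [0.7, 0.3, -1.5]
opening: 0.0139
finger_force: 7.7
```

```bash
python3 - <<'E'
from h import *
masks("s9")
E
```

```text
[[38, 36, 44, 60, 1026], [130, 106, 18, 12, 150]]
```

Call:
{"name": "drive_tool", "arguments": {
  "commands": [
    [[0, 0, 0], 0],
    [[0, 0, 0], 0]
  ],
  "jaw": 0.163
}}

```text
time: 11.1
eef_pos: [0.482, 0.1138, 0.2013]
orientation: [0.707, 0.707, -0.0, -0.0]
force: [1.2, -0.2, -1.8]
opening: 0.0138
finger_force: 4.9
```

```bash
python3 - <<'E'
from h import *
masks("s10")
E
```

```text
[[38, 36, 44, 60, 1019], [130, 106, 18, 12, 149]]
```

Call:
{"name": "drive_tool", "arguments": {
  "commands": [
    [[0, 0, 0], 0],
    [[0, 0, 0], 0]
  ],
  "jaw": 0.1632
}}

```text
time: 11.4
eef_pos: [0.4821, 0.1138, 0.2013]
orientation: [0.707, 0.707, -0.0, 0.0]
force: [-0.1, 0.2, -2.4]
opening: 0.0142
finger_force: 3.8
```

```bash
python3 - <<'E'
from h import *
masks("s11")
E
```

```text
[[38, 36, 44, 60, 1021], [130, 106, 18, 12, 147]]
```

Call:
{"name": "drive_tool", "arguments": {
  "commands": [
    [[0, 0, 0], 0],
    [[0, 0, 0], 0]
  ],
  "jaw": 0.1634
}}

```text
time: 11.7
eef_pos: [0.482, 0.1138, 0.2013]
orientation: [0.707, 0.707, -0.0, -0.0]
force: [0.2, 1.3, -1.7]
opening: 0.0142
finger_force: 2.3
```

```bash
python3 - <<'E'
from h import *
masks("s12")
E
```

```text
[[51, 37, 7, 18, 96], [38, 62, 44, 37, 1013], [130, 106, 18, 12, 147]]
```

```bash
python3 - <<'E'
import cv2
a=cv2.imread("pics/s12.png")[60:260,160:360]
cv2.imwrite("pics/c12.png",cv2.resize(a,(600,600),interpolation=2))
E
```

```text
(no output)
```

View pics/c12.png

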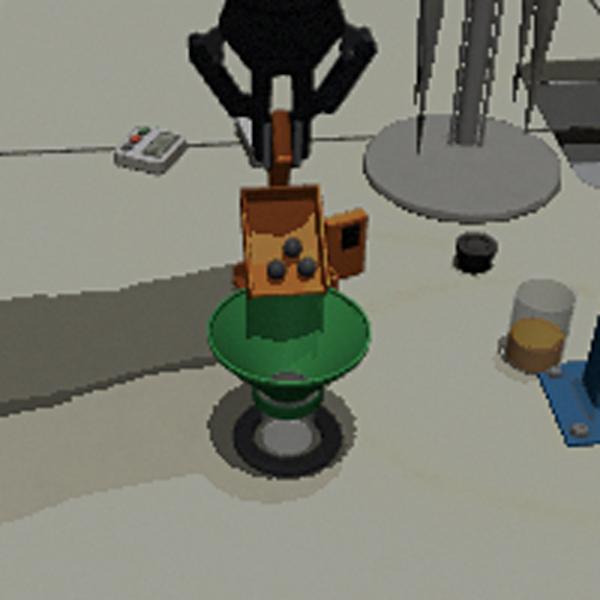

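Call:
{"name": "drive_tool", "arguments": {
  "commands": [
    [[0, 0, 0], 0],
    [[0, 0, 0], 0]
  ]
}}

```text
time: 12.0
eef_pos: [0.4821, 0.1138, 0.2013]
orientation: [0.707, 0.707, 0.0, 0.0]
force: [-0.1, 0.1, -1.8]
opening: 0.0143
finger_force: 2.1
```

```bash
python3 - <<'E'
from h import *
masks("s13")
E
```

```text
[[51, 38, 6, 18, 101], [38, 63, 44, 36, 1098], [130, 106, 18, 11, 147]]
```

Call:
{"name": "drive_tool", "arguments": {
  "commands": [
    [[0, 0, 0], 0],
    [[0, 0, 0], 0],
    [[0, 0, 0], 0]
  ],
  "jaw": 0.1635
}}

```text
time: 12.42
eef_pos: [0.4821, 0.1138, 0.2013]
orientation: [0.707, 0.707, 0.0, 0.0]
force: [-0.1, -1.2, -1.2]
opening: 0.014
finger_force: 1.9
```

```bash
python3 - <<'E'
from h import *
im=masks("s14")
cv2.imwrite("pics/c14.png",cv2.resize(im[110:260,200:320,::-1],(480,600),interpolation=2))
E
```

```text
[[51, 38, 6, 18, 101], [38, 62, 44, 37, 1104], [130, 106, 18, 12, 148]]
```

View pics/c14.png

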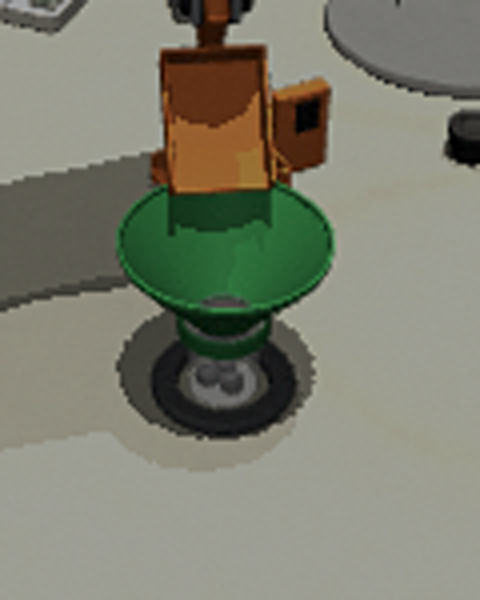

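Call:
{"name": "drive_tool", "arguments": {
  "commands": [
    [[0, 0, 0], 0],
    [[0, 0, 0], 0],
    [[0, 0, -1], 0],
    [[0, 0, -3], 0],
    [[0, 0, -5.5], 0],
    [[0, 0, -7.5], 0],
    [[-1, 0, -8], 0],
    [[-3, 0, -8], 0],
    [[-6, -0.5, -8], 0],
    [[-9, -1, -8], 0],
    [[-12, -1.5, -8], 0],
    [[-15, -2, -8], 0]
  ],
  "jaw": 0.15,
  "grip_force": 60
}}

```text
time: 13.98
eef_pos: [0.4614, -0.0377, 0.2809]
orientation: [0.707, 0.707, -0.0, -0.0]
force: [0.1, 0.8, -1.2]
opening: 0.0131
finger_force: 33.8
```

Call:
{"name": "drive_tool", "arguments": {
  "commands": [
    [[-3, 0, 0], 0],
    [[-6, -0.5, 0], 0],
    [[-9, -1, 0], 0],
    [[-11.5, -1.2, 0], 0],
    [[-12.5, -1.2, 1], 0],
    [[-12.5, -1.2, 3], 0],
    [[-12.5, -1.2, 6], 0],
    [[-12.5, -1.2, 9], 0],
    [[-12.5, -1.2, 12], 0],
    [[-12.5, -1.2, 14], 0],
    [[-12.5, -1.2, 15], 0],
    [[-12.5, -1.2, 15], 0]
  ]
}}

```text
time: 15.48
eef_pos: [0.4496, -0.1609, 0.1308]
orientation: [0.707, 0.707, -0.0, -0.001]
force: [0.6, 0.5, -1.6]
opening: 0.0131
finger_force: 33.7
```

```bash
python3 - <<'E'
from h import *
s=get_state();print(s["time"],s["eef_pos"],s["finger_force"],s["force"])
im=save("side","s15"); print(proj("side",s["eef_pos"]))
u,v=map(int,proj("side",s["eef_pos"])); y0=max(0,v-100);x0=max(0,u-120)
cv2.imwrite("pics/c15.png",cv2.resize(im[y0:y0+200,x0:x0+240,::-1],(720,600),interpolation=2)); print(x0,y0)
E
```

```text
15.475 [ 0.4496025  -0.16090022  0.13082847] 33.74587297439575 [ 0.64967714  0.5307433  -1.62875363]
[250.99230471 229.04541711]
130 129
```

View pics/c15.png

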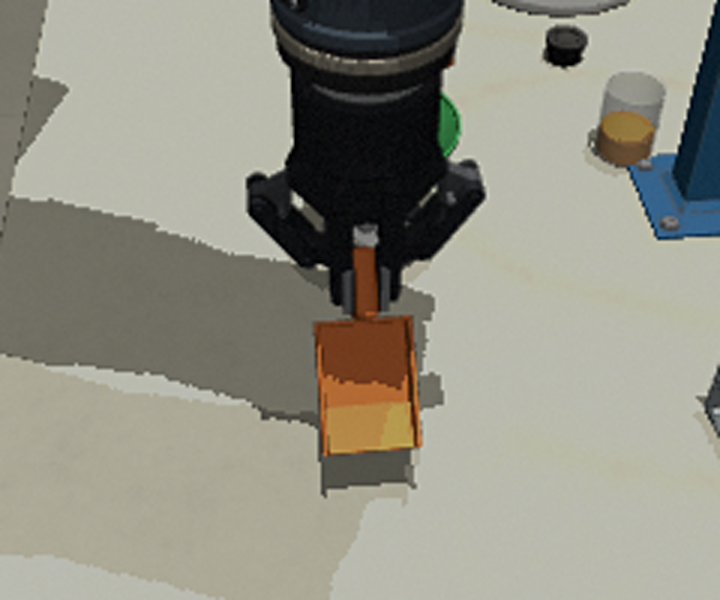

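Call:
{"name": "drive_tool", "arguments": {
  "commands": [
    [[0, 0, 1], 0],
    [[0, 0, 2.5], 0],
    [[0, 0, 4], 0],
    [[0, 0, 5], 0],
    [[0, 0, 5.5], 0],
    [[0, 0, 6], 0],
    [[0, 0, 6.5], 0],
    [[0, 0, 7], 0]
  ],
  "jaw": 0.162
}}

```text
time: 16.52
eef_pos: [0.4501, -0.1606, 0.0609]
orientation: [0.707, 0.707, 0.001, -0.0]
force: [-1.5, 5.4, 9.7]
opening: 0.0135
finger_force: 9.8
```

Call:
{"name": "drive_tool", "arguments": {
  "commands": [
    [[0, 0, 0.4], 0],
    [[0, 0, 0.8], 0],
    [[0, 0, 1.2], 0],
    [[0, 0, 1.6], 0],
    [[0, 0, 2], 0],
    [[0, 0, 2.3], 0],
    [[0, 0, 2.5], 0],
    [[0, 0, 2.5], 0]
  ]
}}

```text
time: 17.52
eef_pos: [0.4499, -0.1612, 0.0362]
orientation: [0.707, 0.707, -0.0, -0.0]
force: [-0.4, 0.8, -0.7]
opening: 0.014
finger_force: 7.1
```

```bash
python3 - <<'E'
from h import *
s=get_state();print(s["time"],s["eef_pos"],s["finger_force"],s["force"])
im=save("side","s16")
cv2.imwrite("pics/c16.png",cv2.resize(im[150:350,130:370,::-1],(720,600),interpolation=2))
E
```

```text
17.525 [ 0.44992287 -0.16123633  0.03616255] 7.056007236242294 [-0.43180296  0.75326354 -0.72680526]
```

View pics/c16.png

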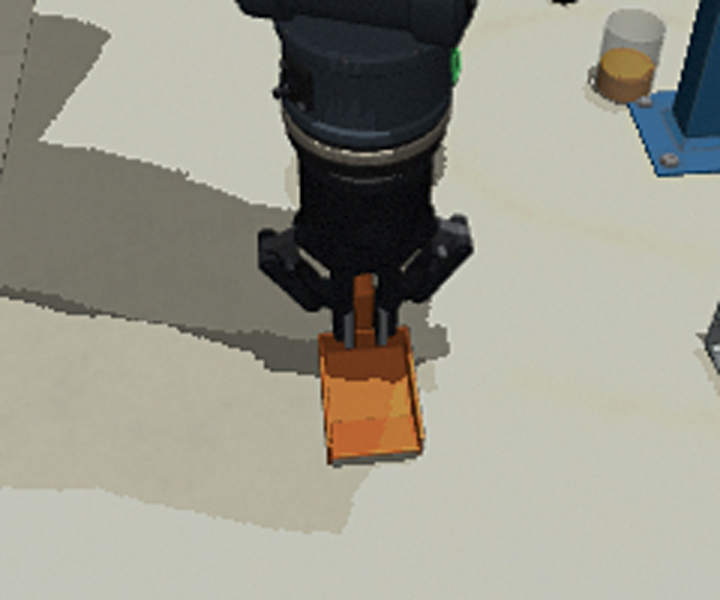

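Call:
{"name": "drive_tool", "arguments": {
  "commands": [
    [[0, 0, 0.2], 0],
    [[0, 0, 0.4], 0],
    [[0, 0, 0.4], 0]
  ]
}}

```text
time: 17.95
eef_pos: [0.4499, -0.1612, 0.0322]
orientation: [0.707, 0.707, -0.0, -0.0]
force: [-0.1, -1.0, -0.9]
opening: 0.0142
finger_force: 6.9
```

Call:
{"name": "drive_tool", "arguments": {
  "commands": [
    [[0, 0, 0], 0],
    [[0, 0, 0], 0],
    [[0, 0, 0], 0],
    [[0, 0, 0], 0],
    [[0, 0, 0], 0],
    [[0, 0, 0], 0],
    [[0, 0, -2], 0],
    [[0, 0, -5], 0],
    [[0, 0, -9], 0],
    [[0, 0, -13], 0],
    [[0, 0, -16], 0],
    [[0, 0, -16], 0]
  ],
  "jaw": 1
}}

```text
time: 19.45
eef_pos: [0.4512, -0.1616, 0.1943]
orientation: [0.707, 0.707, 0.001, 0.002]
force: [-0.4, 0.1, -0.5]
opening: 0.0856
finger_force: 0.0
```

```bash
python3 - <<'E'
from h import *
s=get_state();print(s["time"],s["eef_pos"],s["opening"],s["force"])
im=save("wrist","w17")
m=cv2.inRange(cv2.cvtColor(im,cv2.COLOR_RGB2HSV),(3,140,60),(22,255,255))
n,l,st,c=cv2.connectedComponentsWithStats(m); i=1+np.argmax(st[1:,4]); x,y,w,h,a=st[i]; print(x,y,w,h,a)
for v in range(y,y+h,8):
    k=np.where(l[v]==i)[0]; z=.068 if k.ptp()<25 else .026
    print(v,k.min(),k.max(),onz("wrist",k.min(),v,z).round(3)[:2],onz("wrist",k.max(),v,z).round(3)[:2])
print("bottom lip y at z=.013",onz("wrist",x+w/2,y+h,.013), "fin far top",onz("wrist",x+w/2,y,.068))
# dark pixels in the beaker, side view
im=save("side","s17"); g=cv2.cvtColor(im,cv2.COLOR_RGB2GRAY)
u,v=map(int,proj("side",[.48,.026,.012])); print(u,v); print(g[v-10:v+11:2,u-18:u+19:2])
E
```

```text
19.45 [ 0.45116274 -0.16159522  0.19429275] 0.08556598657432954 [-0.38500769  0.11707704 -0.51123267]
228 137 55 102 3687Traceback (most recent call last):
  File "<stdin>", line 7, in <module>
AttributeError: `ptp` was removed from the ndarray class in NumPy 2.0. Use np.ptp(arr, ...) instead.
```

```bash
python3 - <<'E'
from h import *
im=np.ascontiguousarray(cv2.imread("pics/w17.png")[:,:,::-1])
m=cv2.inRange(cv2.cvtColor(im,cv2.COLOR_RGB2HSV),(3,140,60),(22,255,255))
n,l,st,c=cv2.connectedComponentsWithStats(m); i=1+np.argmax(st[1:,4]); x,y,w,h,a=st[i]
for v in range(y,y+h,8):
    k=np.where(l[v]==i)[0]; z=.068 if np.ptp(k)<25 else .026
    print(v,k.min(),k.max(),onz("wrist",k.min(),v,z).round(3)[:2],onz("wrist",k.max(),v,z).round(3)[:2])
print("lip",onz("wrist",x+w/2,y+h,.013).round(3), "fin",onz("wrist",x+w/2,y,.068).round(3))
im=save("side","s17"); g=cv2.cvtColor(im,cv2.COLOR_RGB2GRAY)
u,v=map(int,proj("side",[.48,.026,.012])); print(u,v); print(g[v-10:v+11:2,u-18:u+19:2])
E
```

```text
137 250 258 [ 0.446 -0.112] [ 0.453 -0.112]
145 248 261 [ 0.444 -0.12 ] [ 0.456 -0.12 ]
153 248 261 [ 0.444 -0.127] [ 0.456 -0.127]
161 248 261 [ 0.444 -0.134] [ 0.456 -0.134]
169 248 261 [ 0.444 -0.142] [ 0.456 -0.142]
177 228 282 [ 0.421 -0.16 ] [ 0.479 -0.16 ]
185 229 281 [ 0.422 -0.169] [ 0.478 -0.169]
193 229 281 [ 0.421 -0.178] [ 0.479 -0.178]
201 229 281 [ 0.421 -0.187] [ 0.479 -0.187]
209 229 281 [ 0.421 -0.196] [ 0.479 -0.196]
217 229 280 [ 0.421 -0.206] [ 0.478 -0.206]
225 230 280 [ 0.421 -0.216] [ 0.478 -0.216]
233 230 280 [ 0.421 -0.226] [ 0.479 -0.226]
lip [ 0.45  -0.24   0.013] fin [ 0.451 -0.112  0.068]
255 202
[[105 106 106 106  34  76  79  19  23  23  18  21  25  94  58  48  98  97
  120]
 [106  77  78  80  30  36  57  77  61  51  63  72  69  49  29  84 100  99
   96]
 [ 77  79  79  32  31  31  39  36  41  46  44  37  38  31  42  30  88 102
   99]
 [ 76  78  28  31  29  49  48  36  38  40  38  35  36  61  31  30  30  67
  102]
 [ 77  29  31  30  20  54  85 102  74  82  83  97  87  65  24  33  30  32
  106]
 [ 80  33  32  33  38  76  72  94  84  62  68 110 128  79  43  28  31  30
   66]
 [ 61  32  33  30  81 103  46  76  73  79  96  64 128 118  77  18  34  30
   40]
 [ 60  34  33  35  84  88 122  66  89  53  63  58 127 122  78  38  31  32
   30]
 [ 76  34  35  31  40 107 127 128 128 125  70  89 126  79  66  30  30  31
   34]
 [ 79  22  35  33  30  37  86  99 129 129 132 118  84  54  31  31  34  28
   79]
 [ 78  75  27  38  31  30  31  35  60  48  50  36  30  32  31  34  29  47
   87]]
```

```bash
python3 - <<'E'
from h import *
a=cv2.imread("pics/side0.png",0).astype(int); b=np.mean([cv2.cvtColor(capture("side"),cv2.COLOR_RGB2GRAY).astype(int) for _ in range(3)],0)
d=(b-a)[190:218,240:272]; 
for r in d[:, :]: print("".join("#" if x<-35 else ("+" if x<-18 else ".") for x in r))
for y in(-.007,.007): print(proj("side",[.48,.026+y,.0085]))
E
```

```text
................................
................................
................................
................................
................................
................................
................................
................................
................................
................................
............+++++##+............
.........+#+++#++##.............
.........#+..+#####.............
.........#++++#+++++............
.........##+++#++.+##...........
.........+###########...........
...........#++.######...........
...............+####............
.................#++............
................................
................................
................................
................................
................................
................................
................................
................................
##..............................
[255.81085281 205.9999906 ]
[255.16471412 201.91274635]
```

```bash
python3 -c "
from rig import *
print(finish_job())"
```

```text
the job is handed in; nothing more can be done
None
```

I tipped the steel balls through the funnel into the beaker and set the empty scoop upright on the worktop, clear of the gripper. The job was handed in at about 20 s; no verdict came back, and the third ball is partly hidden in the side view, so the count of three rests on the pan being empty and the size of the dark patch in the beaker.

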